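# Set out the pastry rings in order of size on their cake cards

### The job

Set the four steel pastry rings out for filling by weight: stand one upright in the middle of each gold cake card on the tray, in order of size along the row, the smallest on the card at the end next to the scale and the largest on the card at the far end, next to the bowl of hazelnuts. Let go of all of them and leave them standing still.

Things in the scene. Friction and masses are not known exactly. Their poses are not given: they have to be found in the camera images.
- ring_35_mid (a point): The smallest of four loose pastry (mousse) rings: an open steel tube standing upright on the bench's blue mat, outside diameter 35 mm, wall 2.5 mm, 45 mm tall, open at both ends, about 40 g. This point is its centre, on the axis and half-way up (22.5 mm above its foot); its z axis is the ring's axis. It can be held across its outside.
- ring_45_mid (a point): The second smallest of four loose pastry (mousse) rings: an open steel tube standing upright on the bench's blue mat, outside diameter 45 mm, wall 2.5 mm, 45 mm tall, open at both ends, about 50 g. This point is its centre, on the axis and half-way up (22.5 mm above its foot); its z axis is the ring's axis. It can be held across its outside.
- ring_55_mid (a point): The second largest of four loose pastry (mousse) rings: an open steel tube standing upright on the bench's blue mat, outside diameter 55 mm, wall 2.5 mm, 45 mm tall, open at both ends, about 60 g. This point is its centre, on the axis and half-way up (22.5 mm above its foot); its z axis is the ring's axis. It can be held across its outside.
- ring_65_mid (a point): The largest of four loose pastry (mousse) rings: an open steel tube standing upright on the bench's blue mat, outside diameter 65 mm, wall 2.5 mm, 45 mm tall, open at both ends, about 75 g. This point is its centre, on the axis and half-way up (22.5 mm above its foot); its z axis is the ring's axis. It can be held across its outside.
- card_left_end: Gold cake card at the left (+y) end of a row of four alike, fixed on a narrow black tray (150 x 460 mm, rim 8 mm high) whose long side runs roughly along y. Disc of 90 mm diameter, 3 mm thick, with a 15 mm tab; next card about 110 mm off, centre to centre. Origin: centre of the disc's underside, 5 mm above the bench; a ring stands on the disc's top, 3 mm above the origin. z up.
- card_left_mid: Gold cake card second from the left (+y) end of a row of four alike, fixed on a narrow black tray (150 x 460 mm, rim 8 mm high) whose long side runs roughly along y. Disc of 90 mm diameter, 3 mm thick, with a 15 mm tab; next card about 110 mm off, centre to centre. Origin: centre of the disc's underside, 5 mm above the bench; a ring stands on the disc's top, 3 mm above the origin. z up.
- card_right_mid: Gold cake card second from the right (-y) end of a row of four alike, fixed on a narrow black tray (150 x 460 mm, rim 8 mm high) whose long side runs roughly along y. Disc of 90 mm diameter, 3 mm thick, with a 15 mm tab; next card about 110 mm off, centre to centre. Origin: centre of the disc's underside, 5 mm above the bench; a ring stands on the disc's top, 3 mm above the origin. z up.
- card_right_end: Gold cake card at the right (-y) end of a row of four alike, fixed on a narrow black tray (150 x 460 mm, rim 8 mm high) whose long side runs roughly along y. Disc of 90 mm diameter, 3 mm thick, with a 15 mm tab; next card about 110 mm off, centre to centre. Origin: centre of the disc's underside, 5 mm above the bench; a ring stands on the disc's top, 3 mm above the origin. z up.
- scale: Digital bench scale, fixed: white body 230 x 165 mm, 46 mm high over all, square steel pan, dark display on the robot's side. It stands beyond one end of the tray, left (+y) or right (-y); a steel bowl of hazelnuts (180 mm across, 70 mm high) stands beyond the other end. Origin: centre of its underside.
There are look-alikes about, which are no part of the job. What is shaped like the part that bears ring_35_mid but orange is not meant.

How it is judged (in metres and radians):
At the end, for the whole second after the job is handed in: Counting from the card next to the scale, the cards carry the 35, 45, 55 and 65 mm rings in that order; each ring stands upright (within 0.08 rad) on its card, its axis within 12 mm of the card's centre, released and at rest (((world y of scale above 0 m and horizontal distance between ring_35_mid and card_left_end below 0.012 m and angle between the z axis of ring_35_mid and the z axis of card_left_end, either way round below 0.08 rad and z of ring_35_mid in the frame of card_left_end between 0.02 and 0.03 m and horizontal distance between ring_45_mid and card_left_mid below 0.012 m and angle between the z axis of ring_45_mid and the z axis of card_left_mid, either way round below 0.08 rad and z of ring_45_mid in the frame of card_left_mid between 0.02 and 0.03 m and horizontal distance between ring_55_mid and card_right_mid below 0.012 m and angle between the z axis of ring_55_mid and the z axis of card_right_mid, either way round below 0.08 rad and z of ring_55_mid in the frame of card_right_mid between 0.02 and 0.03 m and horizontal distance between ring_65_mid and card_right_end below 0.012 m and angle between the z axis of ring_65_mid and the z axis of card_right_end, either way round below 0.08 rad and z of ring_65_mid in the frame of card_right_end between 0.02 and 0.03 m) or (world y of scale below 0 m and horizontal distance between ring_35_mid and card_right_end below 0.012 m and angle between the z axis of ring_35_mid and the z axis of card_right_end, either way round below 0.08 rad and z of ring_35_mid in the frame of card_right_end between 0.02 and 0.03 m and horizontal distance between ring_45_mid and card_right_mid below 0.012 m and angle between the z axis of ring_45_mid and the z axis of card_right_mid, either way round below 0.08 rad and z of ring_45_mid in the frame of card_right_mid between 0.02 and 0.03 m and horizontal distance between ring_55_mid and card_left_mid below 0.012 m and angle between the z axis of ring_55_mid and the z axis of card_left_mid, either way round below 0.08 rad and z of ring_55_mid in the frame of card_left_mid between 0.02 and 0.03 m and horizontal distance between ring_65_mid and card_left_end below 0.012 m and angle between the z axis of ring_65_mid and the z axis of card_left_end, either way round below 0.08 rad and z of ring_65_mid in the frame of card_left_end between 0.02 and 0.03 m)) and linear speed of each of ring_35, ring_45, ring_55, ring_65 below 0.02 m/s); the robot touches nothing.
It also fails if it takes over 109 s, if anything falls off the work surface, if the arm or the gripper's body presses on something with over 40 N, if the wrist force passes 120 N, or if a joint passes its speed limit or range.

### The arm

A 6-joint arm with a two-finger parallel gripper is mounted at the origin on the work surface. World frame = base frame: x ahead of the robot, y to its left, z up, the work surface at z = 0. Lengths are in mm, angles in rad, forces in N, time in s.
With the tool pointing down it reaches from about 350 to 975 mm from the base axis. Payload 7.1 kg.
Tool frame: the origin (TCP) lies between the finger pads; the fingertips stand 19 mm ahead of it and the grasp point (between the pads) is the TCP; z points along the fingers, y is the line along which they close (so a half turn about z gives the same grasp; the last joint's range is limited). The gripper opens to 88 mm and grips with 3 to 60 N. Pads are 20 mm wide; open, the fingers measure 115 mm over their backs; the gripper's body (75 mm by 178 mm) begins 61 mm behind the grasp point.
Start: joints at [-1.196, 0.423, 1.63, -0, 1.089, -0.019], TCP at [239.828, -577.137, 241.675] pointing down, gripper open.
Joint ranges: [-3, 3], [-0.9, 2.11], [0.09, 2.58], [-1.31, 4.45], [0.11, 2.69], [-2.54, 2.54]. Speed limits (rad/s): [2.39, 2.39, 3.01, 3.14, 3.14, 3.14].

### API

Orientations are given as a rotation vector (axis times angle).
In Python, from workcell import ctrl gives the robot as it stands.
- The arm moves only by the tool arm_command, never from a script. Its argument "series" is a list of rows, each an object with "linear": the shift along the tool's x, y, z in m, a list of three; "turn": the turn about the tool's z in rad. A call has 1 to 10 rows; each row shifts and turns the commanded pose from where the row before left it, along the tool's axes as they then stand; what a row does not reach is not made up. A row lasts 1/10 s, in which the tool goes at most 50 mm and 8.59 degrees, less where a joint would pass 70% of its speed; a pose out of reach is approached as far as the arm can. A call with a gripper value outside its range is refused whole. "jaw" is the opening, from -1 (shut) to 1 (fully open), set as the call begins (left out, the last holds). The fingers move at their own pace and stop on an object; the grip force is fixed at half the most. Time passes only in rows, so rows that do not move let the fingers close. It gives the time, the measured TCP pose, the force, the opening and the grip force at its end, in the units of the state.
- ctrl.get_obs(): the state, without advancing time (a new reading comes with each control period).
- ctrl.get_image(name): name is "scene" or "top"; returns a dict with "frame" (480x640x3 uint8, blue, green, red), "fx", "fy", "cx", "cy" (pixels), "rvec" (rotation vector, rad) and "tvec" (3), from world to camera coordinates, as OpenCV has them. Camera axes: x right, y down, z forward; pixel columns grow to the right and rows downward; lengths in mm; the calibration is good to about 2 mm. A picture is of the moment at which its call begins. There is no depth.
- ctrl.close_job(): hands the job in; it is judged then, once.
The state is a dict: "t": time; "qpos": joint angles; "qvel": joint speeds; "joint_torque": joint torques, N m; "ee_pos": TCP position; "orientation": TCP orientation; "ft_force": force on the tool from outside, world axes, zero at the start; "moment": the same for the moment, N m; "width": finger opening in mm; "grasp_force": force on a finger pad.
Only numpy, scipy, OpenCV 4.12 (cv2) and the standard library are available. Lean on these libraries where they do the work, as an engineer would, in place of code of your own. Each camera call takes 0.05 s, during which the arm holds its last target. There are 200 camera calls.

## Working session

There is one attempt and no reset: what is moved stays moved. The work goes in short steps, Python scripts to look and compute and a tool call to move; the robot and the scene stay as the last step left them, time stands still between calls to the robot, and variables do not carry over. Pictures are saved under pics/ and viewed, at most 14 in all, crops included, and the job is handed in when it is done.

Besides the shell and the picture viewer there is one more tool, called after "Call:" by a JSON object that holds its "api" and its "payload". arm_command: Moves the arm, as the interface text tells. Its arguments: {"type":"object","properties":{"series":{"type":"array"},"jaw":{"type":"number"}},"required":["series"]}

```bash
mkdir -p pics; cat > h.py <<'E'
import numpy as np, cv2
from workcell import ctrl
def snap(n,f):
    im=ctrl.get_image(n); cv2.imwrite(f,im['frame']); np.savez('cal_'+n,**{k:np.array(im[k]) for k in('fx','fy','cx','cy','rvec','tvec')}); return im
def world(im,uv,z):
    R=cv2.Rodrigues(np.array(im['rvec'],float))[0]; t=np.array(im['tvec'],float).ravel()
    c=-R.T@t; d=R.T@np.array([(uv[0]-im['cx'])/im['fx'],(uv[1]-im['cy'])/im['fy'],1.])
    return (c+d*(z-c[2])/d[2])
def proj(im,p):
    K=np.array([[im['fx'],0,im['cx']],[0,im['fy'],im['cy']],[0,0,1.]])
    return cv2.projectPoints(np.array(p,float).reshape(-1,3),np.array(im['rvec'],float),np.array(im['tvec'],float),K,None)[0].reshape(-1,2)
E
python3 - <<'E'
from h import *
for n in('top','scene'):
    im=snap(n,f'pics/{n}0.png'); R=cv2.Rodrigues(np.array(im['rvec'],float))[0]
    print(n,im['fx'],-R.T@np.array(im['tvec']).ravel(),R.round(2).tolist())
print(ctrl.get_obs())
E
```

```text
top 463.6708624666699 [4.24140432e+02 3.81614580e-01 1.11870727e+03] [[0.01, -1.0, 0.0], [-1.0, -0.01, -0.09], [0.09, -0.0, -1.0]]
scene 604.9487751277724 [1129.89457975 -793.88106805  770.80370638] [[0.78, 0.63, -0.01], [0.36, -0.46, -0.81], [-0.51, 0.63, -0.59]]
{'t': 0.1, 'qpos': array([-1.19599882e+00,  4.23754399e-01,  1.63059641e+00, -6.10648667e-05,
        1.08859070e+00, -1.89663610e-02]), 'qvel': array([-0.00026043, -0.00121718, -0.00359144, -0.00064549,  0.00113424,
       -0.0003135 ]), 'joint_torque': array([-1.53823181e-03, -5.45617604e+01, -2.74322748e+01,  6.45323494e-02,
        1.88234914e-02, -6.16924623e-06]), 'ee_pos': array([ 239.64945897, -576.72306625,  240.99241282]), 'orientation': array([-3.07959983e+00, -6.14320492e-01,  4.58396965e-04]), 'ft_force': array([ 0.37250565, -0.00950897, -0.16368067]), 'moment': array([-0.00582329,  0.03160258, -0.03467618]), 'grasp_force': 0.0, 'width': 88.20875100299442}
```

View pics/top0.png

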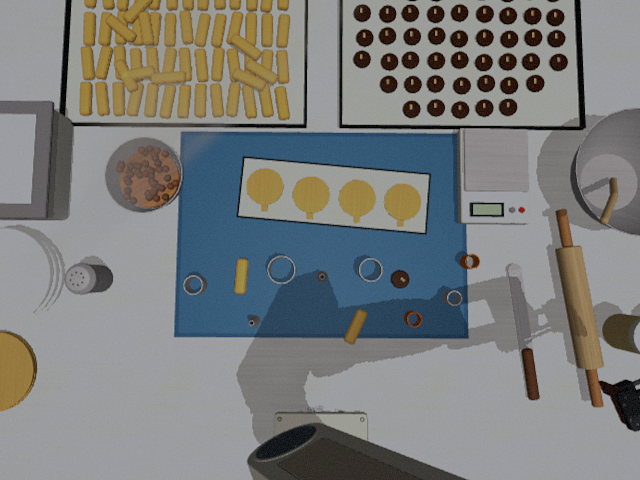

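View pics/scene0.png

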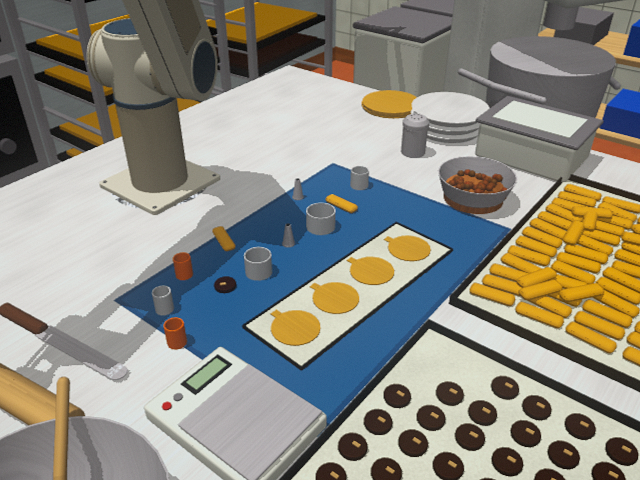

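The top view shows the scale at right (-y) near (495,175) and the hazelnuts at left near (148,175). The steel rings are at about (193,285), (281,270), (370,270) and (454,298), with orange decoys at (471,261) and (413,319). The four cards run from (265,187) to (402,202). I'll enlarge these for accurate centres.

```bash
cat > m.py <<'E'
from h import *
im=cv2.imread('pics/top0.png'); c=dict(np.load('cal_top.npz'))
tiles=[cv2.resize(im[y-25:y+25,x-25:x+25],(400,300) if 0 else (300,300),interpolation=cv2.INTER_CUBIC) for x,y in((193,285),(281,270),(370,270),(454,298))]
cv2.imwrite('pics/rings.png',np.vstack([np.hstack(tiles[:2]),np.hstack(tiles[2:])]))
hsv=cv2.cvtColor(im,cv2.COLOR_BGR2HSV)
m=cv2.inRange(hsv,(12,110,80),(32,255,255)); m[:150]=0; m[240:]=0; m[:,:235]=0; m[:,440:]=0
o=cv2.morphologyEx(m,cv2.MORPH_OPEN,cv2.getStructuringElement(cv2.MORPH_ELLIPSE,(15,15)))
n,l,s,ce=cv2.connectedComponentsWithStats(o)
for i in range(1,n): print('card',ce[i].round(2),s[i][2:],world(c,ce[i],8).round(1))
E
python3 m.py
```

```text
card [264.55 186.2 ] [  36   36 1007] [642.9 140.9   8. ]
card [310.72 194.29] [  36   36 1009] [623.9  28.8   8. ]
card [356.95 197.72] [  35   37 1000] [616.2 -83.3   8. ]
card [402.37 201.4 ] [  36   36 1018] [ 608.  -193.3    8. ]
```

View pics/rings.png

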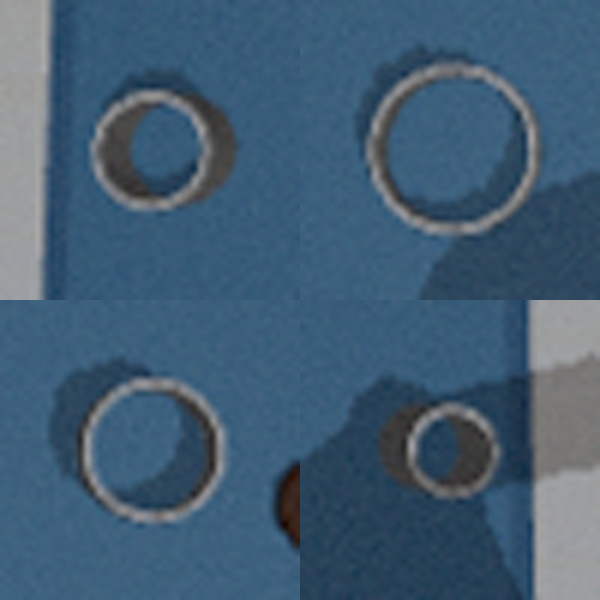

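Rim centres in top-view pixels: 45 mm ring (192.9,284.6), 65 mm (281.4,269.4), 55 mm (370.1,269.6), 35 mm (454.1,297.7). The diameters I measured match. A chocolate sits close to the 55 mm ring along y, so I'll close the fingers along x. First I turn the tool.

```bash
python3 - <<'E'
from h import *
c=dict(np.load('cal_top.npz'))
for k,uv in {35:(454.1,297.7),45:(192.9,284.6),55:(370.1,269.6),65:(281.4,269.4)}.items(): print(k,world(c,uv,45).round(1))
E
```

```text
35 [ 378.8 -304.1   45. ]
45 [405.  297.1  45. ]
55 [ 442.  -110.9   45. ]
65 [441.2  94.   45. ]
```

Call:
{"api": "arm_command", "payload": {"series": [{"linear":[0,0,0],"turn":-0.1176},{"linear":[0,0,0],"turn":-0.1176},{"linear":[0,0,0],"turn":-0.1176},{"linear":[0,0,0],"turn":-0.1176},{"linear":[0,0,0],"turn":-0.1176},{"linear":[0,0,0],"turn":-0.1176},{"linear":[0,0,0],"turn":-0.1176},{"linear":[0,0,0],"turn":-0.1176},{"linear":[0,0,0],"turn":-0.1176},{"linear":[0,0,0],"turn":-0.1176}], "jaw": 1}}

```text
t: 1.1
ee_pos: [239.7, -576.9, 241.2]
orientation: [-2.217, -2.225, -0.001]
ft_force: [0.2, 0.8, 0.1]
width: 87.7
grasp_force: 0.0
```

Call:
{"api": "arm_command", "payload": {"series": [{"linear":[0.0341,0.0174,0.0125],"turn":0},{"linear":[0.0341,0.0174,0.0125],"turn":0},{"linear":[0.0341,0.0174,0.0125],"turn":0},{"linear":[0.0341,0.0174,0.0125],"turn":0},{"linear":[0.0341,0.0174,0.0125],"turn":0},{"linear":[0.0341,0.0174,0.0125],"turn":0},{"linear":[0.0341,0.0174,0.0125],"turn":0},{"linear":[0.0341,0.0174,0.0125],"turn":0},{"linear":[0,0,0],"turn":0},{"linear":[0,0,0],"turn":0}]}}

```text
t: 2.1
ee_pos: [379.5, -303.9, 141.4]
orientation: [-2.22, -2.222, 0.0]
ft_force: [0.8, -0.5, -0.0]
width: 87.4
grasp_force: 0.0
```

Call:
{"api": "arm_command", "payload": {"series": [{"linear":[0,-0.0005,0.0189],"turn":0},{"linear":[0,0,0.0189],"turn":0},{"linear":[0,0,0.0189],"turn":0},{"linear":[0,0,0.0189],"turn":0},{"linear":[0,0,0.0189],"turn":0},{"linear":[0,0,0.0189],"turn":0},{"linear":[0,0,0],"turn":0},{"linear":[0,0,0],"turn":0}]}}

```text
t: 2.9
ee_pos: [378.6, -305.5, 28.5]
orientation: [2.224, 2.219, -0.0]
ft_force: [-0.2, -0.0, 0.3]
width: 88.0
grasp_force: 0.0
```

Call:
{"api": "arm_command", "payload": {"series": [{"linear":[0,0,0],"turn":0},{"linear":[0,0,0],"turn":0},{"linear":[0,0,0],"turn":0},{"linear":[0,0,0],"turn":0},{"linear":[0,0,0],"turn":0},{"linear":[0,0,0],"turn":0},{"linear":[0,0,0],"turn":0},{"linear":[0,0,0],"turn":0},{"linear":[0,0,0],"turn":0},{"linear":[0,0,0],"turn":0}], "jaw": -1}}

```text
t: 3.9
ee_pos: [378.8, -304.4, 28.3]
orientation: [-2.222, -2.22, -0.0]
ft_force: [-0.3, 0.3, 1.8]
width: 34.8
grasp_force: 30.0
```

```bash
python3 - <<'E'
from h import *
im=snap('scene','pics/s1.png')
cv2.imwrite('pics/s1c.png',cv2.resize(im['frame'][200:370,80:280],(800,600) if 0 else (700,595)))
E
```

```text
(no output)
```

View pics/s1c.png

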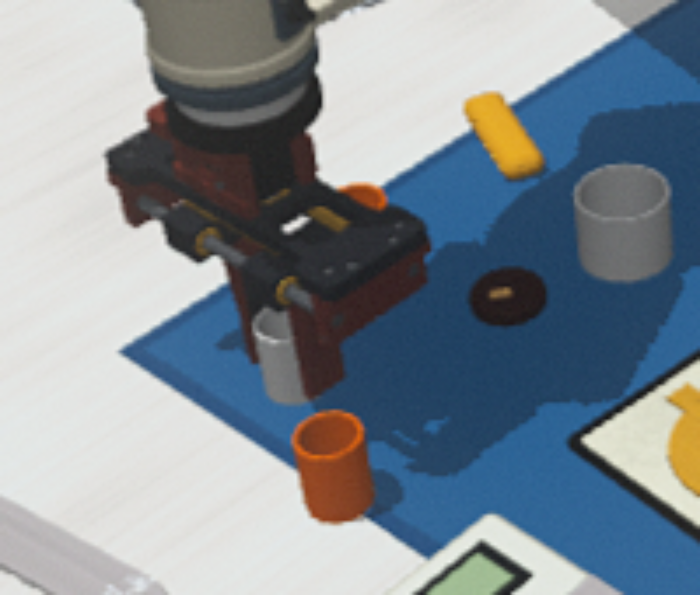

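The smallest ring is gripped (34.8 mm opening, ring at about (280,355) in the crop), and the orange decoys are clear. I'll lift it and carry it to the card at the right (-y) end.

Call:
{"api": "arm_command", "payload": {"series": [{"linear":[0,0,-0.025],"turn":0},{"linear":[0,0,-0.025],"turn":0},{"linear":[0,0,-0.025],"turn":0},{"linear":[0,0,-0.025],"turn":0},{"linear":[0.0185,0.0382,0],"turn":0},{"linear":[0.0185,0.0382,0],"turn":0},{"linear":[0.0185,0.0382,0],"turn":0},{"linear":[0.0185,0.0382,0],"turn":0},{"linear":[0.0185,0.0382,0],"turn":0},{"linear":[0.0185,0.0382,0],"turn":0}]}}

```text
t: 4.95
ee_pos: [609.4, -192.6, 128.0]
orientation: [-2.222, -2.22, 0.0]
ft_force: [1.0, -0.1, -0.6]
width: 34.7
grasp_force: 30.0
```

Call:
{"api": "arm_command", "payload": {"series": [{"linear":[0,0,0.02],"turn":0},{"linear":[0,0,0.02],"turn":0},{"linear":[0,0,0.02],"turn":0},{"linear":[0,0,0.01],"turn":0},{"linear":[0,0,0],"turn":0},{"linear":[0,0,0],"turn":0},{"linear":[0,0,0],"turn":0}]}}

```text
t: 5.65
ee_pos: [608.8, -194.1, 59.4]
orientation: [2.222, 2.219, 0.001]
ft_force: [-0.4, -0.1, -0.9]
width: 35.3
grasp_force: 30.0
```

Call:
{"api": "arm_command", "payload": {"series": [{"linear":[0,-0.0005,0.009],"turn":0},{"linear":[0,0,0.008],"turn":0},{"linear":[0,0,0.003],"turn":0},{"linear":[0,0,0.002],"turn":0},{"linear":[0,0,0.0007],"turn":0},{"linear":[0,0,0],"turn":0},{"linear":[0,0,0],"turn":0}]}}

```text
t: 6.35
ee_pos: [607.1, -193.6, 36.3]
orientation: [-2.222, -2.22, 0.001]
ft_force: [-3.9, 1.1, 8.5]
width: 34.6
grasp_force: 30.0
```

```bash
python3 - <<'E'
from h import *
im=snap('scene','pics/s2.png')
cv2.imwrite('pics/s2c.png',cv2.resize(im['frame'][220:370,220:420],(800,600)))
E
```

```text
(no output)
```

View pics/s2c.png

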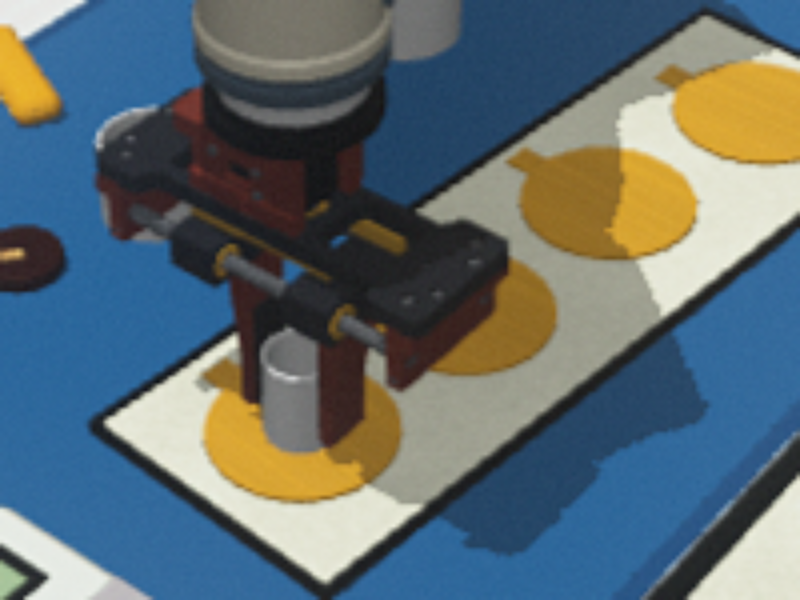

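The ring sits on the middle of the end card (foot near (300,425), card centre near (303,430) in the crop), with a contact force of 8.5 N. I'll release and retreat.

Call:
{"api": "arm_command", "payload": {"series": [{"linear":[0,0,0],"turn":0},{"linear":[0,0,0],"turn":0},{"linear":[0,0,0],"turn":0},{"linear":[0,0,0],"turn":0},{"linear":[0,0,0],"turn":0},{"linear":[0,0,0],"turn":0},{"linear":[0,0,-0.02],"turn":0},{"linear":[0,0,-0.03],"turn":0},{"linear":[0,0,-0.03],"turn":0},{"linear":[0,0,-0.03],"turn":0}], "jaw": 1}}

```text
t: 7.4
ee_pos: [607.4, -193.6, 146.5]
orientation: [-2.222, -2.22, 0.0]
ft_force: [0.4, -0.1, -0.1]
width: 87.6
grasp_force: 0.0
```

Call:
{"api": "arm_command", "payload": {"series": [{"linear":[0.0409,-0.0169,0],"turn":0},{"linear":[0.0409,-0.0169,0],"turn":0},{"linear":[0.0409,-0.0169,0],"turn":0},{"linear":[0.0409,-0.0169,0],"turn":0},{"linear":[0.0409,-0.0169,0],"turn":0},{"linear":[0.0409,-0.0169,0],"turn":0},{"linear":[0.0409,-0.0169,0],"turn":0},{"linear":[0.0409,-0.0169,0],"turn":0},{"linear":[0.0409,-0.0169,0],"turn":0},{"linear":[0.0409,-0.0169,0],"turn":0}]}}

```text
t: 8.4
ee_pos: [438.2, 217.0, 145.8]
orientation: [2.223, 2.22, 0.001]
ft_force: [0.3, -0.1, -0.7]
width: 87.4
grasp_force: 0.0
```

Call:
{"api": "arm_command", "payload": {"series": [{"linear":[0.0409,-0.0169,0],"turn":0},{"linear":[0.0409,-0.0169,0],"turn":0},{"linear":[0,0,0],"turn":0},{"linear":[0,0,0],"turn":0},{"linear":[0,0,0],"turn":0}]}}

```text
t: 8.9
ee_pos: [405.4, 296.6, 145.5]
orientation: [2.223, 2.22, -0.001]
ft_force: [0.2, 0.8, 0.5]
width: 88.0
grasp_force: 0.0
```

Call:
{"api": "arm_command", "payload": {"series": [{"linear":[0,0,0.0195],"turn":0},{"linear":[0,0,0.0195],"turn":0},{"linear":[0,0,0.0195],"turn":0},{"linear":[0,0,0.0195],"turn":0},{"linear":[0,0,0.0195],"turn":0},{"linear":[0,0,0.0195],"turn":0},{"linear":[0,0,0],"turn":0},{"linear":[0,0,0],"turn":0}]}}

```text
t: 9.7
ee_pos: [405.7, 296.2, 28.6]
orientation: [-2.224, -2.218, 0.001]
ft_force: [0.4, -0.7, -1.2]
width: 87.8
grasp_force: 0.0
```

Call:
{"api": "arm_command", "payload": {"series": [{"linear":[0,0,0],"turn":0},{"linear":[0,0,0],"turn":0},{"linear":[0,0,0],"turn":0},{"linear":[0,0,0],"turn":0},{"linear":[0,0,0],"turn":0},{"linear":[0,0,0],"turn":0},{"linear":[0,0,0],"turn":0},{"linear":[0,0,0],"turn":0}], "jaw": -1}}

```text
t: 10.5
ee_pos: [405.3, 297.4, 28.7]
orientation: [-2.222, -2.22, -0.0]
ft_force: [-1.7, 0.8, 4.2]
width: 45.4
grasp_force: 30.0
```

Call:
{"api": "arm_command", "payload": {"series": [{"linear":[0,0,-0.025],"turn":0},{"linear":[0,0,-0.025],"turn":0},{"linear":[0,0,-0.025],"turn":0},{"linear":[0,0,-0.025],"turn":0}]}}

```text
t: 10.9
ee_pos: [405.1, 297.1, 129.3]
orientation: [-2.222, -2.22, 0.001]
ft_force: [-1.0, -0.1, -0.7]
width: 45.1
grasp_force: 30.0
```

Call:
{"api": "arm_command", "payload": {"series": [{"linear":[-0.038,0.0211,0],"turn":0},{"linear":[-0.038,0.0211,0],"turn":0},{"linear":[-0.038,0.0211,0],"turn":0},{"linear":[-0.038,0.0211,0],"turn":0},{"linear":[-0.038,0.0211,0],"turn":0},{"linear":[-0.038,0.0211,0],"turn":0},{"linear":[-0.038,0.0211,0],"turn":0},{"linear":[-0.038,0.0211,0],"turn":0},{"linear":[-0.038,0.0211,0],"turn":0},{"linear":[-0.038,0.0211,0],"turn":0}]}}

```text
t: 11.9
ee_pos: [616.3, -84.7, 128.2]
orientation: [-2.222, -2.22, 0.001]
ft_force: [0.5, -0.3, -0.6]
width: 45.1
grasp_force: 30.0
```

Call:
{"api": "arm_command", "payload": {"series": [{"linear":[0,0,0.02],"turn":0},{"linear":[0,0,0.02],"turn":0},{"linear":[0,0,0.02],"turn":0},{"linear":[0,0,0.01],"turn":0},{"linear":[0,0,0],"turn":0},{"linear":[0,0,0],"turn":0},{"linear":[0,0,0],"turn":0}]}}

```text
t: 12.6
ee_pos: [616.7, -82.9, 59.6]
orientation: [2.221, 2.22, 0.002]
ft_force: [-0.3, 0.1, -1.2]
width: 45.0
grasp_force: 30.0
```

Call:
{"api": "arm_command", "payload": {"series": [{"linear":[0,0,0.009],"turn":0},{"linear":[0,0,0.008],"turn":0},{"linear":[0,0,0.003],"turn":0},{"linear":[0,0,0.002],"turn":0},{"linear":[0,0,0.0007],"turn":0},{"linear":[0,0,0],"turn":0},{"linear":[0,0,0],"turn":0}]}}

```text
t: 13.3
ee_pos: [615.4, -82.8, 36.7]
orientation: [-2.222, -2.22, 0.001]
ft_force: [-4.3, 0.8, 10.0]
width: 45.0
grasp_force: 30.0
```

Call:
{"api": "arm_command", "payload": {"series": [{"linear":[0,0,0],"turn":0},{"linear":[0,0,0],"turn":0},{"linear":[0,0,0],"turn":0},{"linear":[0,0,0],"turn":0},{"linear":[0,0,0],"turn":0},{"linear":[0,0,0],"turn":0},{"linear":[0,0,-0.02],"turn":0},{"linear":[0,0,-0.03],"turn":0},{"linear":[0,0,-0.03],"turn":0},{"linear":[0,0,-0.03],"turn":0}], "jaw": 1}}

```text
t: 14.3
ee_pos: [615.7, -82.9, 146.8]
orientation: [-2.222, -2.22, 0.0]
ft_force: [0.8, -0.7, -0.5]
width: 87.7
grasp_force: 0.0
```

Call:
{"api": "arm_command", "payload": {"series": [{"linear":[-0.0055,-0.0349,0],"turn":0},{"linear":[-0.0055,-0.0349,0],"turn":0},{"linear":[-0.0055,-0.0349,0],"turn":0},{"linear":[-0.0055,-0.0349,0],"turn":0},{"linear":[-0.0055,-0.0349,0],"turn":0},{"linear":[0,0,0],"turn":0},{"linear":[0,0,0],"turn":0}]}}

```text
t: 15.0
ee_pos: [441.6, -110.5, 146.3]
orientation: [2.223, 2.219, 0.001]
ft_force: [-0.0, -0.1, -0.1]
width: 87.8
grasp_force: 0.0
```

Call:
{"api": "arm_command", "payload": {"series": [{"linear":[0,0,0.0197],"turn":0},{"linear":[0,0,0.0197],"turn":0},{"linear":[0,0,0.0197],"turn":0},{"linear":[0,0,0.0197],"turn":0},{"linear":[0,0,0.0197],"turn":0},{"linear":[0,0,0.0197],"turn":0},{"linear":[0,0,0],"turn":0},{"linear":[0,0,0],"turn":0}]}}

```text
t: 15.8
ee_pos: [442.4, -110.2, 27.5]
orientation: [-2.222, -2.221, 0.0]
ft_force: [-0.2, -0.6, 1.2]
width: 87.8
grasp_force: 0.0
```

Call:
{"api": "arm_command", "payload": {"series": [{"linear":[0,0,0],"turn":0},{"linear":[0,0,0],"turn":0},{"linear":[0,0,0],"turn":0},{"linear":[0,0,0],"turn":0},{"linear":[0,0,0],"turn":0},{"linear":[0,0,0],"turn":0},{"linear":[0,0,0],"turn":0},{"linear":[0,0,0],"turn":0}], "jaw": -1}}

```text
t: 16.6
ee_pos: [441.6, -110.3, 28.1]
orientation: [2.222, 2.22, 0.0]
ft_force: [-0.6, 0.5, 6.5]
width: 54.8
grasp_force: 30.0
```

Call:
{"api": "arm_command", "payload": {"series": [{"linear":[0,0,-0.025],"turn":0},{"linear":[0,0,-0.025],"turn":0},{"linear":[0,0,-0.025],"turn":0},{"linear":[0,0,-0.025],"turn":0},{"linear":[0.0233,0.0303,0],"turn":0},{"linear":[0.0233,0.0303,0],"turn":0},{"linear":[0.0233,0.0303,0],"turn":0},{"linear":[0.0233,0.0303,0],"turn":0},{"linear":[0.0233,0.0303,0],"turn":0},{"linear":[0.0233,0.0303,0],"turn":0}]}}

```text
t: 17.6
ee_pos: [624.1, 30.5, 127.4]
orientation: [-2.222, -2.22, 0.001]
ft_force: [-0.0, -0.8, -0.5]
width: 55.2
grasp_force: 30.0
```

Call:
{"api": "arm_command", "payload": {"series": [{"linear":[0,0,0.02],"turn":0},{"linear":[0,0,0.02],"turn":0},{"linear":[0,0,0.02],"turn":0},{"linear":[0,0,0.01],"turn":0},{"linear":[0,0,0],"turn":0},{"linear":[0,0,0],"turn":0},{"linear":[0,0,0],"turn":0}]}}

```text
t: 18.3
ee_pos: [624.1, 29.3, 58.8]
orientation: [2.222, 2.219, 0.002]
ft_force: [-0.6, 0.3, -1.1]
width: 55.2
grasp_force: 30.0
```

Call:
{"api": "arm_command", "payload": {"series": [{"linear":[0,0,0.009],"turn":0},{"linear":[0,0,0.008],"turn":0},{"linear":[0,0,0.003],"turn":0},{"linear":[0,0,0.002],"turn":0},{"linear":[0,0,0.0005],"turn":0},{"linear":[0,0,0],"turn":0},{"linear":[0,0,0],"turn":0}]}}

```text
t: 19.0
ee_pos: [622.7, 29.3, 36.1]
orientation: [-2.222, -2.22, 0.002]
ft_force: [-6.0, 0.2, 11.5]
width: 54.8
grasp_force: 30.0
```

Call:
{"api": "arm_command", "payload": {"series": [{"linear":[0,0,0],"turn":0},{"linear":[0,0,0],"turn":0},{"linear":[0,0,0],"turn":0},{"linear":[0,0,0],"turn":0},{"linear":[0,0,0],"turn":0},{"linear":[0,0,0],"turn":0},{"linear":[0,0,-0.02],"turn":0},{"linear":[0,0,-0.03],"turn":0},{"linear":[0,0,-0.03],"turn":0},{"linear":[0,0,-0.03],"turn":0}], "jaw": 1}}

```text
t: 20.0
ee_pos: [623.1, 29.4, 146.1]
orientation: [-2.222, -2.22, 0.001]
ft_force: [0.0, -1.0, -0.1]
width: 87.6
grasp_force: 0.0
```

Call:
{"api": "arm_command", "payload": {"series": [{"linear":[0.013,-0.0365,0],"turn":0},{"linear":[0.013,-0.0365,0],"turn":0},{"linear":[0.013,-0.0365,0],"turn":0},{"linear":[0.013,-0.0365,0],"turn":0},{"linear":[0.013,-0.0365,0],"turn":0},{"linear":[0,0,0],"turn":0},{"linear":[0,0,0],"turn":0}]}}

```text
t: 20.7
ee_pos: [441.1, 94.9, 145.6]
orientation: [2.221, 2.221, 0.001]
ft_force: [0.2, 0.2, -0.2]
width: 88.0
grasp_force: 0.0
```

Call:
{"api": "arm_command", "payload": {"series": [{"linear":[0,0,0.0195],"turn":0},{"linear":[0,0,0.0195],"turn":0},{"linear":[0,0,0.0195],"turn":0},{"linear":[0,0,0.0195],"turn":0},{"linear":[0,0,0.0195],"turn":0},{"linear":[0,0,0.0195],"turn":0},{"linear":[0,0,0],"turn":0},{"linear":[0,0,0],"turn":0}]}}

```text
t: 21.5
ee_pos: [441.9, 94.3, 28.0]
orientation: [2.223, 2.22, -0.0]
ft_force: [0.2, -0.3, 0.4]
width: 87.9
grasp_force: 0.0
```

Call:
{"api": "arm_command", "payload": {"series": [{"linear":[0,0,0],"turn":0},{"linear":[0,0,0],"turn":0},{"linear":[0,0,0],"turn":0},{"linear":[0,0,0],"turn":0},{"linear":[0,0,0],"turn":0},{"linear":[0,0,0],"turn":0},{"linear":[0,0,0],"turn":0},{"linear":[0,0,0],"turn":0}], "jaw": -1}}

```text
t: 22.3
ee_pos: [441.4, 94.6, 28.9]
orientation: [2.222, 2.22, 0.002]
ft_force: [-0.0, -0.9, 6.0]
width: 65.5
grasp_force: 30.0
```

Call:
{"api": "arm_command", "payload": {"series": [{"linear":[0,0,-0.025],"turn":0},{"linear":[0,0,-0.025],"turn":0},{"linear":[0,0,-0.025],"turn":0},{"linear":[0,0,-0.025],"turn":0},{"linear":[0.0078,0.0336,0],"turn":0},{"linear":[0.0078,0.0336,0],"turn":0},{"linear":[0.0078,0.0336,0],"turn":0},{"linear":[0.0078,0.0336,0],"turn":0},{"linear":[0.0078,0.0336,0],"turn":0},{"linear":[0.0078,0.0336,0],"turn":0}]}}

```text
t: 23.3
ee_pos: [643.5, 141.5, 128.1]
orientation: [-2.222, -2.22, 0.001]
ft_force: [0.9, 0.9, -0.6]
width: 65.8
grasp_force: 30.0
```

Call:
{"api": "arm_command", "payload": {"series": [{"linear":[0,0,0.02],"turn":0},{"linear":[0,0,0.02],"turn":0},{"linear":[0,0,0.02],"turn":0},{"linear":[0,0,0.01],"turn":0},{"linear":[0,0,0],"turn":0},{"linear":[0,0,0],"turn":0},{"linear":[0,0,0],"turn":0}]}}

```text
t: 24.0
ee_pos: [643.3, 141.3, 59.4]
orientation: [2.222, 2.22, 0.002]
ft_force: [0.1, 0.1, -0.2]
width: 65.8
grasp_force: 30.0
```

Call:
{"api": "arm_command", "payload": {"series": [{"linear":[0,0,0.009],"turn":0},{"linear":[0,0,0.008],"turn":0},{"linear":[0,0,0.003],"turn":0},{"linear":[0,0,0.002],"turn":0},{"linear":[0,0,0.0005],"turn":0},{"linear":[0,0,0],"turn":0},{"linear":[0,0,0],"turn":0}]}}

```text
t: 24.7
ee_pos: [641.9, 141.0, 36.9]
orientation: [-2.222, -2.22, 0.002]
ft_force: [-6.7, -1.9, 14.1]
width: 65.3
grasp_force: 30.0
```

Call:
{"api": "arm_command", "payload": {"series": [{"linear":[0,0,0],"turn":0},{"linear":[0,0,0],"turn":0},{"linear":[0,0,0],"turn":0},{"linear":[0,0,0],"turn":0},{"linear":[0,0,0],"turn":0},{"linear":[0,0,0],"turn":0},{"linear":[0,0,-0.02],"turn":0},{"linear":[0,0,-0.03],"turn":0},{"linear":[0,0,-0.03],"turn":0},{"linear":[0,0,-0.03],"turn":0}], "jaw": 1}}

```text
t: 25.7
ee_pos: [642.3, 141.1, 146.6]
orientation: [-2.222, -2.22, 0.001]
ft_force: [0.5, -0.0, 0.1]
width: 87.7
grasp_force: 0.0
```

Call:
{"api": "arm_command", "payload": {"series": [{"linear":[0.025,-0.03,-0.005],"turn":0},{"linear":[0.025,-0.03,-0.005],"turn":0},{"linear":[0.025,-0.03,-0.005],"turn":0},{"linear":[0.025,-0.03,-0.005],"turn":0},{"linear":[0.025,-0.03,-0.005],"turn":0},{"linear":[0.025,-0.03,-0.005],"turn":0},{"linear":[0.025,-0.03,-0.005],"turn":0},{"linear":[0.025,0,-0.005],"turn":0},{"linear":[0,0,0],"turn":0}]}}

```text
t: 26.6
ee_pos: [432.7, 344.2, 186.8]
orientation: [2.219, 2.224, 0.005]
ft_force: [0.5, -0.6, 0.7]
width: 88.4
grasp_force: 0.0
```

```bash
python3 - <<'E'
from h import *
a=snap('top','pics/t3.png'); b=snap('scene','pics/s3.png')
f=a['frame'].copy()
c=cv2.resize(f[150:240,235:435],(800,360),interpolation=cv2.INTER_CUBIC)
S=14
for (x,y),d in zip(((642.9,140.9),(623.9,28.8),(616.2,-83.3),(608,-193.3)),(65,55,45,35)):
    th=np.linspace(0,2*np.pi,60); r=d/2
    p=proj(a,np.c_[x+r*np.cos(th),y+r*np.sin(th),0*th+53]); p=((p-[235,150]+.5)*4-.5).round().astype(np.int32)
    cv2.polylines(c,[p],True,(0,0,255),1)
d=cv2.resize(b['frame'][220:370,240:460],(800,545))[150:150+240] if 0 else None
cv2.imwrite('pics/t3c.png',c)
cv2.imwrite('pics/s3c.png',cv2.resize(b['frame'][210:375,235:455],(800,600)))
E
```

```text
(no output)
```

View pics/t3c.png

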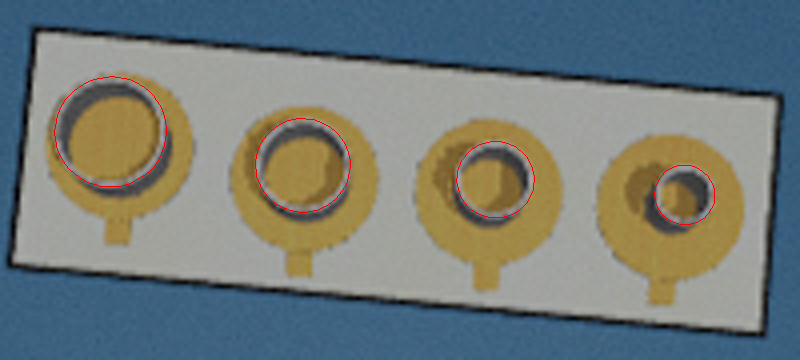

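View pics/s3c.png

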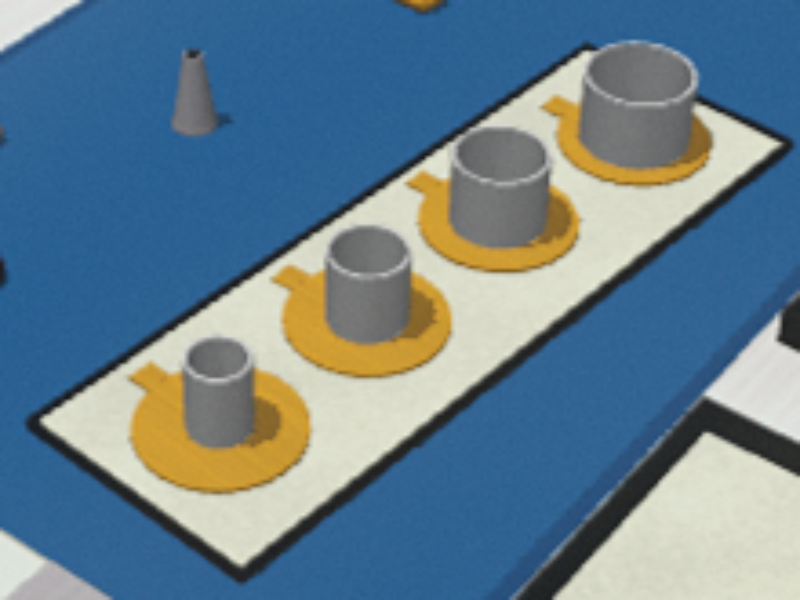

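The top view shows all four rim circles lying on the predicted outlines, within about 2 mm. The scene view shows the rings upright and free, in size order, with the smallest on the card next to the scale. I'm handing in.

```bash
python3 -c "
from workcell import ctrl
print(ctrl.close_job())"
```

```text
the job is handed in; nothing more can be done
None
```

All four rings stand upright and released on their cards, smallest next to the scale to largest next to the hazelnuts, each within about 2 mm of where I aimed in the last pictures; the job is handed in at about 27 s, with no verdict returned.

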